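# Sweep the used coffee capsules into the tray

## Robot

A 6-joint arm with a two-finger parallel gripper is mounted at the origin on the work surface. World frame = base frame: x ahead of the robot, y to its left, z up, the work surface at z = 0. Lengths are in m, angles in rad, forces in N, time in s.
With the tool pointing down it reaches from about 0.3 to 0.875 m from the base axis. Payload 6.4 kg.
Tool frame: the origin (TCP) lies midway between the tips of the shut fingers; the grasp point (between the pads) lies ctrl.grip_depth behind it (ctrl.grip_depth is the distance from the TCP to the grasp point, in m); x points along the fingers, y is the direction in which the jaws open and shut, and the axes are right-handed (so a half turn about x gives the same grasp; the last joint's range is limited). The gripper opens to 85 mm and grips with 20 to 120 N. Pads are 22 mm wide; open, the fingers measure 114 mm over their backs; the gripper's body (76 mm by 85 mm) begins 54 mm behind the grasp point. The pads swing forward as they close: fully open they stand 13 mm farther back than shut.
Start: joints at [-1.433, 0.181, 1.607, -0, 1.354, -0.206], TCP at [0.194, -0.541, 0.231] pointing down, gripper open.
Joint ranges: [-2.99, 2.99], [-0.89, 2.07], [0.3, 2.58], [-1.14, 4.28], [0, 2.63], [-3.12, 3.12]. Speed limits (rad/s): [2.57, 2.57, 3.01, 3.14, 3.14, 3.14].

## Interface

Orientations are given as a unit quaternion [w, x, y, z].
In Python, from bench import ctrl gives the robot as it stands.
- The arm moves only by the tool carry_out, never from a script. Its argument "motion" is one flat list of numbers, 7 for each row, row after row: the turn, a rotation vector about the tool's x, y, z in degrees, then the shift along the tool's x, y, z in m, then the gripper's target within -1 to 1 (shut at 1, half-way at 0, fully open at -1). A call has 1 to 10 rows; each row shifts and turns the pose as measured when the row begins, along the tool's axes as they then stand; what a row does not reach is not made up. A row lasts 1/10 s, in which the tool goes at most 50 mm and 8.59 degrees, less where a joint would pass 70% of its speed; a pose out of reach is approached as far as the arm can. A call with a gripper value outside its range is refused whole. The fingers move at their own pace and stop on an object; the grip force is fixed at half the most. Time passes only in rows, so rows that do not move let the fingers close. It gives the time, the measured TCP pose, the force and the opening at its end, in the units of the state.
- ctrl.get_obs(): the state, without advancing time (a new reading comes with each control period).
- ctrl.camera(name): name is "scene" or "side" or "wrist"; returns the picture (384x512x3 uint8, blue, green, red); there is no depth.
- ctrl.camera_params(name): a dict with "mtx" (3x3 intrinsics, pixels), "pose" (4x4, takes a point from camera to world coordinates); the wrist camera has in their place "hand_eye" (4x4, takes a point from camera to tool coordinates, whose origin is the TCP and whose axes are the tool frame's). Camera axes: x right, y down, z forward; pixel columns grow to the right and rows downward; lengths in m; the calibration is good to about 2 mm. The wrist camera is an equidistant fisheye: a pixel r from the principal point sees the ray r / f radians off the axis. A picture is of the moment at which its call begins: read the wrist's pose just before it. camera_params takes no time and is no camera call.
- ctrl.hand_in(): hands the job in, once; it reports no verdict.
Trained networks look in the newest picture that a camera, given by its name, has taken for a name from the list of things; names that differ only in an ending like _2 or _b are one class to them, and where a whole thing is asked for, a point or a joint stands for the part that bears it (a point fixed in the world has none). Each returns a list of dicts, best first, with "conf" (0 to 1); they miss things now and then, are a little off and sometimes report something else, mostly with a low value. They report only what shows in the picture. A call takes as long as a camera call.
- ctrl.boxes_of(camera, thing): "point" ([x, y, z] in m, in the coordinates of the camera as it stood for that picture, good to about 4 mm: the middle of the surface that is visible of it).
- ctrl.trace(camera, thing): "pixels" (384x512 bool, what is visible of it).
- ctrl.landmark_of(camera, thing): "point" ([x, y, z] in m, in the coordinates of the camera as it stood for that picture, good to about 4 mm: a listed point, or the origin of a listed thing).
The state is a dict: "time_s": time; "q": joint angles; "dq": joint speeds; "joint_efforts": joint torques, N m; "eef_pos": TCP position; "eef_rot": TCP orientation; "wrist_force": force on the tool from outside, world axes, zero at the start; "torque": the same for the moment, N m; "opening": opening from 0.0 (shut) to 1.0 (fully open).
Only numpy, scipy, OpenCV 4.12 (cv2) and the standard library are available. Lean on these libraries where they do the work, as an engineer would, in place of code of your own. Each camera call takes 0.05 s, during which the arm holds its last target. There are 200 camera calls.

## Task

Clear the coffee counter: with the fingers, gently slide the three used gold capsules along the counter, one after another or together, through the open side of the steel tray until each is completely inside it. Do not pick up, squeeze or flick any capsule, and leave the unused red capsule, the milk jug and the cup standing where they are.

Things in the scene. Friction and masses are not known exactly. Their poses are not given: they have to be found in the camera images.
- tray: three-sided stainless tray fixed to the counter, open at its -y side. Inside 200 mm along its x by 140 mm along its y; walls 5 mm thick and 25 mm high at -x, +x and +y. Origin at the centre of the inner floor, so the open side is the line y = -70 mm, the back wall's inner face y = +70 mm and the side walls' inner faces x = -100 and +100 mm in its frame. The dark floor is level with the counter: there is no lip or step at the open side
- used_a: a USED coffee capsule standing on its wide foil rim: rim 37 mm across and 2 mm thick, body above it tapering from 33 mm across just over the rim to 25 mm at 23 mm height, blunt domed top at 28 mm; 15 g or so, slides easily. Origin at the centre of its underside (on the counter), z up. Gold, with three black puncture dots on top. One of three alike
- used_b: a USED coffee capsule standing on its wide foil rim: rim 37 mm across and 2 mm thick, body above it tapering from 33 mm across just over the rim to 25 mm at 23 mm height, blunt domed top at 28 mm; 15 g or so, slides easily. Origin at the centre of its underside (on the counter), z up. Gold, with three black puncture dots on top. One of three alike
- used_c: a USED coffee capsule standing on its wide foil rim: rim 37 mm across and 2 mm thick, body above it tapering from 33 mm across just over the rim to 25 mm at 23 mm height, blunt domed top at 28 mm; 15 g or so, slides easily. Origin at the centre of its underside (on the counter), z up. Gold, with three black puncture dots on top. One of three alike
- fresh: the UNUSED coffee capsule standing on its wide foil rim: rim 37 mm across and 2 mm thick, body above it tapering from 33 mm across just over the rim to 25 mm at 23 mm height, blunt domed top at 28 mm; 15 g or so, slides easily. Origin at the centre of its underside (on the counter), z up. Red, no dots. To be left alone; it may stand at any of three places among the used ones
- jug: steel milk jug, 82 mm across and 100 mm high, open, loop handle reaching 72 mm from its axis along its +x. Origin at the centre of its underside. To be left alone
- cup: white coffee mug, 74 mm across and 58 mm high, handle on its +y side. Origin at the centre of its underside. To be left alone

How it is judged:
At the end, for the whole second after the job is handed in: All three gold capsules lie at rest on the tray's floor, each with its centre at least 18 mm past the line of the open side (so its rim is inside) and between the walls; the red capsule has moved less than 12 mm, jug and cup less than 15 mm (x of used_a in the frame of tray between -0.1 and 0.1 m and y of used_a in the frame of tray between -0.052 and 0.07 m and height (world z) of each of used_a, used_b, used_c below 0.025 m and linear speed of each of used_a, used_b, used_c below 0.02 m/s and x of used_b in the frame of tray between -0.1 and 0.1 m and y of used_b in the frame of tray between -0.052 and 0.07 m and x of used_c in the frame of tray between -0.1 and 0.1 m and y of used_c in the frame of tray between -0.052 and 0.07 m and distance of fresh from where it was at the start of the episode below 0.012 m and distance of each of jug, cup from where it was at the start of the episode below 0.015 m); the robot touches nothing.
It fails at once if a capsule is lifted off the counter (underside more than 12 mm up while upright, or 40 mm in any attitude) ((height (world z) of used_a above 0.04 m or (height (world z) of used_a above 0.012 m and angle between used_a's own z axis and vertical below 0.4 rad)) or (height (world z) of used_b above 0.04 m or (height (world z) of used_b above 0.012 m and angle between used_b's own z axis and vertical below 0.4 rad)) or (height (world z) of used_c above 0.04 m or (height (world z) of used_c above 0.012 m and angle between used_c's own z axis and vertical below 0.4 rad)) or (height (world z) of fresh above 0.04 m or (height (world z) of fresh above 0.012 m and angle between fresh's own z axis and vertical below 0.4 rad))).
It fails at once if a capsule is squeezed or pressed hard by the fingers (over 12 N) (contact force between the fingers and used_a above 12 N or contact force between the fingers and used_b above 12 N or contact force between the fingers and used_c above 12 N or contact force between the fingers and fresh above 12 N).
It fails at once if a used capsule is flicked (faster than 0.5 m/s) (linear speed of any of used_a, used_b, used_c above 0.5 m/s).
It fails at once if the unused red capsule is moved more than 12 mm (distance of fresh from where it was at the start of the episode above 0.012 m).
It fails at once if the milk jug or the cup is moved more than 15 mm (distance of any of jug, cup from where it was at the start of the episode above 0.015 m).
It also fails if it takes over 61 s, if anything falls off the work surface, if the arm or the gripper's body presses on something with over 40 N, if the wrist force passes 120 N, or if a joint passes its speed limit or range.

## Working session

There is one attempt and no reset: what is moved stays moved. The work goes in short steps, Python scripts to look and compute and a tool call to move; the robot and the scene stay as the last step left them, time stands still between calls to the robot, and variables do not carry over. Pictures are saved under pics/ and viewed, about 8 in all and at most 12, crops included, and the job is handed in when it is done.

Besides the shell and the picture viewer there is one more tool, called after ">>>" by a JSON object that holds its "method" and its "body". carry_out: Moves the arm, as the interface text tells. Its arguments: {"type":"object","properties":{"motion":{"type":"array"}},"required":["motion"]}

```bash
mkdir -p pics; cat > h.py <<'E'
from bench import ctrl
import numpy as np, cv2
from scipy.spatial.transform import Rotation as R
def w(cam,p):
    P=ctrl.camera_params(cam)['pose'] if cam!='wrist' else None
    if P is None:
        o=ctrl.get_obs(); T=np.eye(4); q=o['eef_rot']; T[:3,:3]=R.from_quat([q[1],q[2],q[3],q[0]]).as_matrix(); T[:3,3]=o['eef_pos']
        P=T@np.array(ctrl.camera_params('wrist')['hand_eye'])
    return (np.array(P)@np.append(p,1))[:3]
E
python3 - <<'E'
from h import *
o=ctrl.get_obs(); print(o['time_s'],o['eef_pos'],o['eef_rot'],ctrl.grip_depth)
ims=[]
for c in('scene','side'):
    im=ctrl.camera(c); ims.append(im)
    for t in('tray','used_a','fresh','jug','cup'):
        for d in ctrl.landmark_of(c,t): print(c,t,np.round(w(c,d['point']),4),round(d['conf'],2))
cv2.imwrite('pics/a.png',ims[0]);cv2.imwrite('pics/b.png',ims[1])
E
```

```text
0.0 [ 0.19375433 -0.54077984  0.23037783] [ 0.12032067  0.6967064   0.12157891 -0.6966647 ] 0.0187
scene tray [ 0.565   0.1346 -0.0045] 0.9
scene used_a [0.4822 0.0023 0.0016] 0.76
scene used_a [ 0.4531 -0.2819 -0.0022] 0.61
scene used_a [ 0.5513 -0.1138 -0.0038] 0.57
scene used_a [ 0.5522  0.0135 -0.0015] 0.53
scene fresh [ 6.217e-01 -3.660e-02  6.000e-04] 0.63
scene jug [ 0.6428 -0.2621 -0.0014] 0.9
scene cup [ 0.4523 -0.2845 -0.0027] 0.68
side tray [5.648e-01 1.342e-01 5.000e-04] 0.89
side used_a [ 0.5539 -0.1193  0.0023] 0.7
side used_a [0.5529 0.0144 0.0017] 0.55
side used_a [4.826e-01 3.000e-03 3.000e-04] 0.5
side fresh [ 0.6211 -0.0411  0.0015] 0.62
side fresh [ 0.5519 -0.1215 -0.0007] 0.21
side jug [ 0.6466 -0.2631  0.0017] 0.56
side jug [ 6.226e-01 -4.080e-02  5.000e-04] 0.3
side cup [ 4.525e-01 -2.851e-01  1.000e-04] 0.92
```

View pics/a.png

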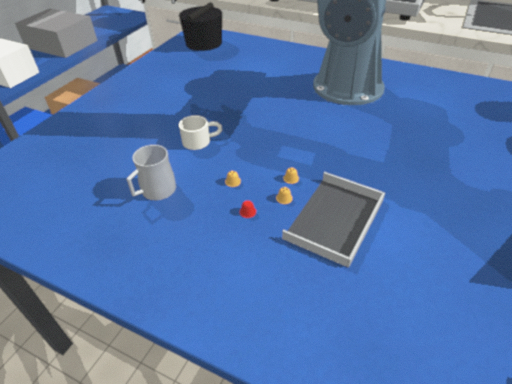

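View pics/b.png

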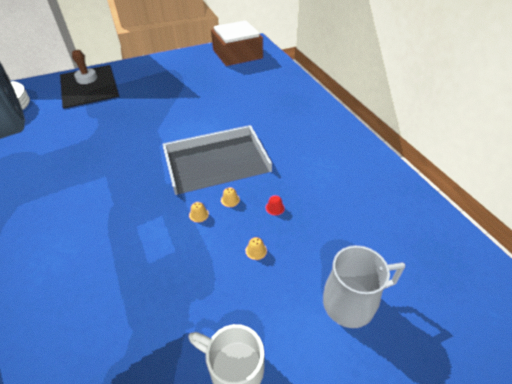

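```bash
python3 - <<'E'
from h import *
for c in ('scene',):
    P=np.array(ctrl.camera_params(c)['pose']);K=np.array(ctrl.camera_params(c)['mtx'])
    ctrl.camera(c)
    for t in('tray','used_a','fresh'):
      for d in ctrl.trace(c,t)[:4]:
        m=d['pixels'].astype(np.uint8); cs,_=cv2.findContours(m,0,2); k=max(cs,key=cv2.contourArea)
        k=cv2.approxPolyDP(k,4,True)[:,0] if t=='tray' else np.array([m.nonzero()[1].mean(),m.nonzero()[0].mean()])[None]
        r=np.c_[k,np.ones(len(k))]@np.linalg.inv(K).T@P[:3,:3].T
        z=0. if t=='tray' else .014
        print(t,round(d['conf'],2),np.round(k.tolist(),0).tolist(),np.round(P[:3,3]+r*((z-P[2,3])/r[:,2:]),3)[:,:2].tolist())
E
```

```text
tray 0.8 [[325, 173], [282, 236], [348, 265], [383, 193]] [[0.43, 0.073], [0.656, 0.058], [0.669, 0.202], [0.441, 0.216]]
used_a 0.61 [[290.0, 176.0]] [[0.492, 0.007]]
used_a 0.61 [[284.0, 196.0]] [[0.558, 0.019]]
used_a 0.57 [[232.0, 179.0]] [[0.557, -0.114]]
fresh 0.64 [[247.0, 209.0]] [[0.631, -0.036]]
```

The pictures show the tray with its open side facing the capsules. In the scene view, gold is at (290,175), (285,196) and (232,179), red at (247,209). These agree with the network positions. The plan is to leave the jaws about 20 mm apart as a cradle and push along +y, starting with the capsule near x = 0.552.

>>> {"method": "carry_out", "body": {"motion": [-8, 0, 0, 0, 0, 0, 0.53, -8, 0, 0, 0, 0, 0, 0.53, -8, 0, 0, 0, 0, 0, 0.53, -8, 0, 0, 0, 0, 0, 0.53, -8, 0, 0, 0, 0, 0, 0.53, -8, 0, 0, 0, 0, 0, 0.53, -8, 0, 0, 0, 0, 0, 0.53, -8, 0, 0, 0, 0, 0, 0.53, -6, 0, 0, 0, 0, 0, 0.53, 0, 0, 0, 0, 0, 0, 0.53]}}

```text
time_s: 1.8
eef_pos: [0.1938, -0.5414, 0.2315]
eef_rot: [0.511, 0.489, 0.511, -0.489]
wrist_force: [0.1, -0.8, 0.2]
opening: 0.236
```

>>> {"method": "carry_out", "body": {"motion": [0, 0, 0, 0, 0.025, -0.038, 0.53, 0, 0, 0, 0, 0.025, -0.038, 0.53, 0, 0, 0, 0, 0.025, -0.038, 0.53, 0, 0, 0, 0, 0.025, -0.038, 0.53, 0, 0, 0, 0, 0.025, -0.038, 0.53, 0, 0, 0, 0, 0.025, -0.038, 0.53, 0, 0, 0, 0, 0.025, -0.038, 0.53, 0, 0, 0, 0, 0.025, -0.038, 0.53, 0, 0, 0, 0, 0.025, -0.038, 0.53, 0, 0, 0, 0, 0, 0, 0.53]}}

```text
time_s: 2.8
eef_pos: [0.4148, -0.1817, 0.2317]
eef_rot: [0.504, 0.499, 0.499, -0.498]
wrist_force: [-0.3, -0.8, -0.5]
opening: 0.229
```

```bash
python3 - <<'E'
from h import *
o=ctrl.get_obs(); print(o['time_s'],o['eef_pos'],R.from_quat(np.roll(o['eef_rot'],-1)).as_matrix().round(3),o['opening'])
E
```

```text
2.8 [ 0.4148133  -0.18171273  0.23173687] [[ 0.004  1.     0.006]
 [-0.004  0.006 -1.   ]
 [-1.     0.004  0.004]] 0.22899385020176063
```

>>> {"method": "carry_out", "body": {"motion": [0, 0, 0, 0, 0.028, -0.03, 0.53, 0, 0, 0, 0, 0.028, -0.03, 0.53, 0, 0, 0, 0, 0.028, -0.03, 0.53, 0, 0, 0, 0, 0.028, -0.03, 0.53, 0, 0, 0, 0, 0.028, -0.03, 0.53, 0, 0, 0, 0.04, 0, 0, 0.53, 0, 0, 0, 0.04, 0, 0, 0.53, 0, 0, 0, 0, 0, 0, 0.53]}}

```text
time_s: 3.6
eef_pos: [0.5634, -0.0304, 0.1525]
eef_rot: [0.501, 0.505, 0.49, -0.504]
wrist_force: [-1.3, 0.3, -0.4]
opening: 0.237
```

```bash
cat > look.py <<'E'
from h import *
import sys
o=ctrl.get_obs(); print(round(o['time_s'],2),o['eef_pos'].round(4) if hasattr(o['eef_pos'],'round') else o['eef_pos'],o['opening'])
c=sys.argv[1]; im=ctrl.camera(c); cv2.imwrite(f'pics/{sys.argv[2]}.png',im)
for t in('tray','used_a','fresh','jug','cup'):
    for d in ctrl.landmark_of(c,t):
        if d['conf']>.3: print(t,np.round(w(c,d['point']),4),round(d['conf'],2))
E
python3 look.py wrist c; python3 look.py scene c2
```

```text
3.6 [ 0.5634 -0.0304  0.1525] 0.2371213912436594
tray [0.5701 0.1303 0.0037] 0.71
used_a [0.5631 0.0136 0.004 ] 0.97
used_a [ 0.554  -0.1198  0.0034] 0.74
used_a [ 0.4892 -0.0022  0.0074] 0.58
fresh [ 0.6337 -0.0455  0.0068] 0.62
cup [ 0.4589 -0.2862  0.0074] 0.63
3.9 [ 0.5679 -0.0319  0.1601] 0.23144195133984433
tray [0.5668 0.1385 0.0006] 0.59
used_a [ 0.5514 -0.115  -0.0034] 0.49
used_a [ 0.5509  0.0132 -0.0022] 0.47
used_a [0.4816 0.0042 0.0023] 0.46
fresh [ 0.6211 -0.0391  0.0009] 0.8
jug [ 0.6445 -0.2645  0.001 ] 0.97
cup [ 0.4529 -0.2869 -0.0044] 0.67
```

View pics/c.png

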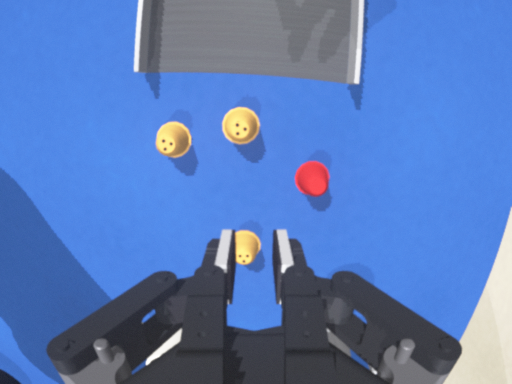

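The wrist view shows the near gold capsule at (241,126), left gold at (172,140), the rear gold under the jaws and red at (313,179). This is consistent with the fixed cameras, so I descend behind the near capsule.

>>> {"method": "carry_out", "body": {"motion": [0, 0, 0, 0, -0.015, 0, 0.53, 0, 0, 0, 0.03, 0, 0, 0.53, 0, 0, 0, 0.03, 0, 0, 0.53, 0, 0, 0, 0.03, 0, 0, 0.53, 0, 0, 0, 0.03, 0, 0, 0.53, 0, 0, 0, 0, 0, 0, 0.53, 0, 0, 0, 0, 0, 0, 0.53]}}

```text
time_s: 4.9
eef_pos: [0.5571, -0.0331, 0.0381]
eef_rot: [0.507, 0.507, 0.486, -0.5]
wrist_force: [0.7, 0.1, 0.6]
opening: 0.236
```

```bash
cat > st.py <<'E'
from h import *
o=ctrl.get_obs(); print(o['time_s'],np.round(o['eef_pos'],4),R.from_quat(np.roll(o['eef_rot'],-1)).as_matrix().round(3),o['opening'])
E
python3 st.py
```

```text
4.9 [ 0.5571 -0.0331  0.0381] [[ 0.029  0.999 -0.015]
 [-0.014 -0.015 -1.   ]
 [-0.999  0.029  0.014]] 0.23638410655487999
```

>>> {"method": "carry_out", "body": {"motion": [-0.9, 0.8, -1.7, 0, -0.005, 0, 0.53, 0, 0, 0, 0, 0, 0, 0.53, 0, 0, 0, 0.015, 0, 0, 0.53, 0, 0, 0, 0.013, 0, 0, 0.53, 0, 0, 0, 0, 0, 0, 0.53]}}

```text
time_s: 5.4
eef_pos: [0.5562, -0.0338, 0.014]
eef_rot: [0.503, 0.501, 0.497, -0.498]
wrist_force: [-0.6, 0.1, -0.3]
opening: 0.231
```

```bash
python3 st.py
```

```text
5.4 [ 0.5562 -0.0338  0.014 ] [[ 0.008  1.     0.001]
 [-0.003  0.001 -1.   ]
 [-1.     0.008  0.003]] 0.23136228520104726
```

>>> {"method": "carry_out", "body": {"motion": [0, 0, 0, 0.006, -0.003, 0, 0.53, 0, 0, 0, 0, 0, -0.01, 0.53, 0, 0, 0, 0, 0, -0.01, 0.53, 0, 0, 0, 0, 0, -0.01, 0.53, 0, 0, 0, 0, 0, -0.01, 0.53, 0, 0, 0, 0, 0, -0.01, 0.53, 0, 0, 0, 0, 0, -0.01, 0.53, 0, 0, 0, 0, 0, -0.01, 0.53, 0, 0, 0, 0, 0, 0, 0.53]}}

```text
time_s: 6.3
eef_pos: [0.5527, 0.044, 0.0074]
eef_rot: [0.503, 0.501, 0.498, -0.498]
wrist_force: [-0.0, -0.0, 0.7]
opening: 0.233
```

```bash
python3 st.py; python3 look.py scene d
```

```text
6.3 [0.5527 0.044  0.0074] [[ 0.009  1.     0.002]
 [-0.002  0.002 -1.   ]
 [-1.     0.009  0.002]] 0.23278428624095288
6.3 [0.5527 0.044  0.0074] 0.23278428624095288
tray [ 0.566   0.1368 -0.0015] 0.81
used_a [ 0.5508 -0.1178 -0.0027] 0.53
used_a [ 0.5496  0.0675 -0.0034] 0.49
used_a [0.4852 0.0022 0.0039] 0.46
fresh [ 0.6217 -0.0386  0.0012] 0.5
jug [ 0.6479 -0.264  -0.002 ] 0.78
cup [ 0.4526 -0.2845 -0.0051] 0.56
```

The capsule sits 23.5 mm ahead of the TCP, as predicted. I'll keep pushing.

>>> {"method": "carry_out", "body": {"motion": [0, 0, 0, 0, 0, -0.01, 0.53, 0, 0, 0, 0, 0.001, -0.012, 0.53, 0, 0, 0, 0, 0.001, -0.012, 0.53, 0, 0, 0, 0, 0.001, -0.012, 0.53, 0, 0, 0, 0, 0.001, -0.012, 0.53, 0, 0, 0, 0, 0.001, -0.012, 0.53, 0, 0, 0, 0, 0.001, -0.012, 0.53, 0, 0, 0, 0, 0.001, -0.01, 0.53, 0, 0, 0, 0, 0, -0.005, 0.53, 0, 0, 0, 0, 0, 0, 0.53]}}

```text
time_s: 7.6
eef_pos: [0.5606, 0.1484, 0.0071]
eef_rot: [0.503, 0.502, 0.497, -0.498]
wrist_force: [0.7, -0.3, 0.5]
opening: 0.233
```

>>> {"method": "carry_out", "body": {"motion": [0, 0, 0, 0, 0, 0.02, 0.53, 0, 0, 0, 0, 0, 0.02, 0.53, 0, 0, 0, -0.03, 0, 0, 0.53, 0, 0, 0, -0.03, 0, 0, 0.53, 0, 0, 0, 0, -0.04, 0.04, 0.53, 0, 0, 0, 0, -0.04, 0.04, 0.53, 0, 0, 0, 0, 0, 0.04, 0.53, 0, 0, 0, 0, 0, 0, 0.53, 0, 0, 0, 0, 0, 0, 0.53]}}

```text
time_s: 8.5
eef_pos: [0.4839, -0.0114, 0.0688]
eef_rot: [0.503, 0.502, 0.496, -0.499]
wrist_force: [0.3, 0.8, 0.8]
opening: 0.236
```

```bash
python3 st.py; python3 look.py scene e; python3 look.py wrist f
```

```text
8.5 [ 0.4839 -0.0114  0.0688] [[ 0.01   1.    -0.001]
 [-0.004 -0.001 -1.   ]
 [-1.     0.01   0.004]] 0.23571420261758882
8.5 [ 0.4839 -0.0114  0.0688] 0.23571420261758882
tray [ 5.649e-01  1.351e-01 -5.000e-04] 0.76
tray [ 0.5595  0.1673 -0.0028] 0.5
used_a [ 0.5592  0.17   -0.0015] 0.79
used_a [ 0.4536 -0.2862 -0.0038] 0.58
used_a [ 0.5474 -0.1174 -0.0028] 0.49
used_a [0.4817 0.002  0.0016] 0.49
fresh [ 0.6205 -0.0381  0.0021] 0.67
jug [ 6.448e-01 -2.642e-01  3.000e-04] 0.87
cup [ 0.4508 -0.2836  0.0012] 0.84
8.8 [ 0.4847 -0.0098  0.0687] 0.23489714508695803
tray [ 0.5643  0.1293 -0.001 ] 0.73
used_a [0.4803 0.0038 0.0045] 0.6
fresh [ 6.256e-01 -4.620e-02  2.000e-04] 0.61
jug [ 0.6446 -0.2671  0.0026] 0.37
```

View pics/f.png

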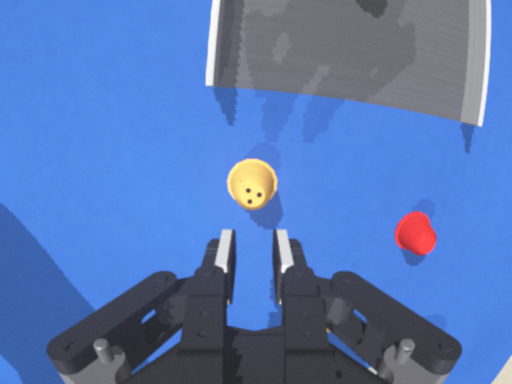

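The left gold capsule is at (252,185), about 9 px inside the line of the tray's left wall. I'll push it diagonally, with the tool yawed 14°, towards x ≈ 0.51.

>>> {"method": "carry_out", "body": {"motion": [0, 0, 0, 0, -0.013, 0.03, 0.53, 7, 0, 0, 0, 0, 0, 0.53, 7, 0, -0.6, 0, 0, 0, 0.53, 0, 0, 0, 0.02, 0, 0, 0.53, 0, 0, 0, 0.02, 0, 0, 0.53, 0, 0, 0, 0, 0, 0, 0.53, 0, 0, 0, 0, 0, 0, 0.53]}}

```text
time_s: 9.8
eef_pos: [0.4727, -0.0416, 0.0291]
eef_rot: [-0.435, -0.558, -0.432, 0.559]
wrist_force: [0.6, 0.5, -0.7]
opening: 0.232
```

```bash
python3 st.py
```

```text
9.8 [ 0.4727 -0.0416  0.0291] [[ 0.002  0.969 -0.248]
 [-0.003 -0.248 -0.969]
 [-1.     0.003  0.003]] 0.23163488363568732
```

Well aligned. I'll lower and push about 135 mm along the tool's -z axis.

>>> {"method": "carry_out", "body": {"motion": [0, 0, 0, 0.021, 0, 0, 0.53, 0, 0, 0, 0, 0, 0, 0.53, 0, 0, 0, 0, 0, -0.01, 0.53, 0, 0, 0, 0, 0, -0.01, 0.53, 0, 0, 0, 0, 0, -0.01, 0.53, 0, 0, 0, 0, 0, -0.01, 0.53, 0, 0, 0, 0, 0, -0.01, 0.53, 0, 0, 0, 0, 0, -0.01, 0.53, 0, 0, 0, 0, 0, -0.01, 0.53, 0, 0, 0, 0, 0, 0, 0.53]}}

```text
time_s: 10.8
eef_pos: [0.496, 0.0326, 0.0141]
eef_rot: [0.438, 0.56, 0.43, -0.556]
wrist_force: [-0.6, -0.8, 0.3]
opening: 0.236
```

>>> {"method": "carry_out", "body": {"motion": [0, 0, 0, 0, 0, -0.01, 0.53, 0, 0, 0, 0, 0, -0.01, 0.53, 0, 0, 0, 0, 0, -0.01, 0.53, 0, 0, 0, 0, 0, -0.01, 0.53, 0, 0, 0, 0, 0, -0.01, 0.53, 0, 0, 0, 0, 0, -0.008, 0.53, 0, 0, 0, 0, 0, -0.004, 0.53, 0, 0, 0, 0, 0, 0, 0.53]}}

```text
time_s: 11.6
eef_pos: [0.5126, 0.0981, 0.0137]
eef_rot: [0.438, 0.56, 0.43, -0.556]
wrist_force: [0.4, -0.5, 0.2]
opening: 0.237
```

```bash
python3 look.py scene g
```

```text
11.6 [0.5126 0.0981 0.0137] 0.23665680236792958
tray [ 0.5659  0.1362 -0.0014] 0.82
used_a [ 0.5602  0.169  -0.0037] 0.7
used_a [0.5182 0.121  0.0013] 0.62
used_a [ 0.5512 -0.1152 -0.0039] 0.55
fresh [ 0.6192 -0.0367  0.0031] 0.65
jug [ 0.6441 -0.2646  0.0009] 0.6
cup [ 0.4526 -0.2846 -0.0024] 0.64
```

B1 is in at (0.518, 0.121). Now the last one.

>>> {"method": "carry_out", "body": {"motion": [0, 0, 0, 0, 0, 0.02, 0.53, 0, 0, 0, 0, 0, 0.02, 0.53, -7, 0, 0, -0.03, 0, 0, 0.53, -7, 0, 0, -0.035, 0, 0, 0.53, 0, 0, 0, 0, 0.012, 0.04, 0.53, 0, 0, 0, 0, 0.012, 0.045, 0.53, 0, 0, 0, 0, 0.012, 0.045, 0.53, 0, 0, 0, 0, 0.012, 0.045, 0.53, 0, 0, 0, 0, 0, 0.04, 0.53, 0, 0, 0, 0, 0, 0, 0.53]}}

```text
time_s: 12.9
eef_pos: [0.551, -0.1678, 0.0838]
eef_rot: [0.507, 0.5, 0.496, -0.498]
wrist_force: [0.1, -0.3, 0.3]
opening: 0.234
```

>>> {"method": "carry_out", "body": {"motion": [0, 0, 0, 0, 0, 0, 0.53]}}

```text
time_s: 13.0
eef_pos: [0.5506, -0.1687, 0.0835]
eef_rot: [0.506, 0.5, 0.496, -0.498]
wrist_force: [-0.2, 0.1, -0.5]
opening: 0.239
```

```bash
python3 st.py
```

```text
13.0 [ 0.5506 -0.1687  0.0835] [[ 0.012  1.     0.003]
 [-0.008  0.003 -1.   ]
 [-1.     0.012  0.008]] 0.23854301957823412
```

>>> {"method": "carry_out", "body": {"motion": [0, 0.4, -0.7, 0.025, 0.001, 0, 0.53, 0, 0, 0, 0.025, 0, 0, 0.53, 0, 0, 0, 0.022, 0, 0, 0.53, 0, 0, 0, 0, 0, 0, 0.53]}}

```text
time_s: 13.4
eef_pos: [0.5518, -0.1658, 0.0104]
eef_rot: [0.501, 0.499, 0.501, -0.499]
wrist_force: [-0.7, 0.2, -0.4]
opening: 0.232
```

```bash
python3 look.py side i; python3 look.py scene j
```

```text
13.4 [ 0.5518 -0.1658  0.0104] 0.23206148795435078
tray [0.5622 0.1367 0.0011] 0.58
used_a [0.5159 0.1144 0.0045] 0.8
used_a [ 0.5594  0.1708 -0.0014] 0.59
used_a [ 0.5518 -0.1179  0.002 ] 0.5
jug [ 0.6457 -0.2627  0.0009] 0.57
cup [ 0.4519 -0.2867 -0.0007] 0.57
cup [ 6.476e-01 -2.615e-01 -3.000e-04] 0.35
13.7 [ 0.5555 -0.1686  0.015 ] 0.23613324312850212
tray [ 0.5635  0.1353 -0.0018] 0.85
tray [ 0.6445 -0.2636 -0.0007] 0.56
used_a [ 0.5604  0.1698 -0.0008] 0.53
used_a [0.5189 0.1176 0.0016] 0.47
used_a [ 0.551  -0.1136 -0.0041] 0.44
fresh [ 0.6163 -0.0365  0.0023] 0.56
jug [ 0.6432 -0.2647  0.0011] 0.94
cup [ 0.4557 -0.2845 -0.0021] 0.7
```

View pics/i.png

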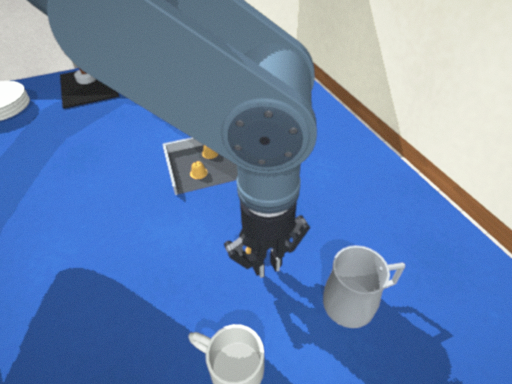

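In the side view two capsules are in the tray, at (209,152) and (199,170). The jaws stand behind the third one, clear of the jug, so I can push.

>>> {"method": "carry_out", "body": {"motion": [0, 0, 0, 0.007, -0.003, 0, 0.53, 0, 0, 0, 0, 0, -0.01, 0.53, 0, 0, 0, 0, 0, -0.01, 0.53, 0, 0, 0, 0, 0, -0.01, 0.53, 0, 0, 0, 0, 0, -0.012, 0.53, 0, 0, 0, 0, 0, -0.012, 0.53, 0, 0, 0, 0, 0, -0.012, 0.53, 0, 0, 0, 0, 0, -0.012, 0.53, 0, 0, 0, 0, 0, -0.012, 0.53, 0, 0, 0, 0, 0, 0, 0.53]}}

```text
time_s: 15.0
eef_pos: [0.5505, -0.069, 0.0057]
eef_rot: [0.503, 0.499, 0.499, -0.498]
wrist_force: [-0.4, 0.3, 0.1]
opening: 0.236
```

```bash
python3 st.py; python3 look.py scene k
```

```text
15.0 [ 0.5505 -0.069   0.0057] [[ 0.006  1.     0.005]
 [-0.003  0.005 -1.   ]
 [-1.     0.006  0.003]] 0.2359301572095489
15.0 [ 0.5505 -0.069   0.0057] 0.2359301572095489
tray [ 0.5675  0.1382 -0.0006] 0.77
used_a [ 0.5501 -0.0415 -0.0017] 0.75
used_a [0.5143 0.1157 0.0042] 0.75
used_a [ 0.5606  0.1702 -0.0009] 0.51
used_a [ 0.6424 -0.262  -0.0011] 0.35
fresh [ 6.212e-01 -3.910e-02  4.000e-04] 0.61
jug [ 0.6431 -0.2651  0.0016] 0.6
cup [ 0.4533 -0.2848 -0.0031] 0.56
```

>>> {"method": "carry_out", "body": {"motion": [0, 0, 0, 0, 0, -0.011, 0.53, 0, 0, 0, 0, 0, -0.011, 0.53, 0, 0, 0, 0, 0, -0.011, 0.53, 0, 0, 0, 0, 0, -0.011, 0.53, 0, 0, 0, 0, 0, -0.011, 0.53, 0, 0, 0, 0, 0, -0.011, 0.53, 0, 0, 0, 0, 0.003, -0.011, 0.53, 0, 0, 0, 0, 0.004, -0.011, 0.53, 0, 0, 0, 0, 0.004, -0.011, 0.53]}}

```text
time_s: 16.2
eef_pos: [0.5623, 0.0347, 0.0057]
eef_rot: [0.503, 0.501, 0.497, -0.499]
wrist_force: [-0.2, -2.3, 0.2]
opening: 0.239
```

>>> {"method": "carry_out", "body": {"motion": [0, 0, 0, 0, 0.004, -0.011, 0.53, 0, 0, 0, 0, 0.004, -0.011, 0.53, 0, 0, 0, 0, 0.004, -0.011, 0.53, 0, 0, 0, 0, 0.004, -0.01, 0.53, 0, 0, 0, 0, 0.002, -0.008, 0.53, 0, 0, 0, 0, 0, -0.003, 0.53, 0, 0, 0, 0, 0, 0, 0.53]}}

```text
time_s: 16.9
eef_pos: [0.5829, 0.0954, 0.0056]
eef_rot: [0.503, 0.5, 0.498, -0.499]
wrist_force: [0.0, -1.1, 0.7]
opening: 0.236
```

```bash
python3 look.py scene l; python3 look.py side l2
```

```text
16.9 [0.5829 0.0954 0.0056] 0.23624238346444112
tray [ 0.5678  0.1371 -0.0042] 0.94
used_a [0.5176 0.116  0.0038] 0.79
used_a [ 0.5572  0.1689 -0.0057] 0.72
fresh [ 6.248e-01 -3.450e-02  4.000e-04] 0.59
jug [ 0.6446 -0.2625  0.0026] 0.72
cup [0.5174 0.1171 0.0028] 0.7
cup [ 0.4527 -0.2847 -0.0022] 0.58
17.2 [0.5827 0.0946 0.0056] 0.2335039499666571
tray [5.637e-01 1.353e-01 4.000e-04] 0.97
used_a [0.5172 0.1189 0.0017] 0.81
used_a [ 0.5602  0.1713 -0.003 ] 0.64
used_a [0.5845 0.1194 0.0028] 0.55
used_a [ 0.6483 -0.2622 -0.0013] 0.42
fresh [ 0.6244 -0.0419  0.0044] 0.59
jug [ 0.6474 -0.2627  0.0015] 0.63
cup [ 0.4512 -0.2875 -0.0011] 0.78
```

All three are in. I'll retract and look.

>>> {"method": "carry_out", "body": {"motion": [0, 0, 0, 0, 0, 0.02, 0.53, 0, 0, 0, 0, 0, 0.02, 0.53, 0, 0, 0, -0.04, 0, 0, 0.53, 0, 0, 0, -0.04, 0, 0, 0.53, 0, 0, 0, -0.04, 0, 0, 0.53, 0, 0, 0, -0.04, -0.04, 0, 0.53, 0, 0, 0, 0, -0.04, 0, 0.53, 0, 0, 0, 0, 0, 0, 0.53, 0, 0, 0, 0, 0, 0, 0.53]}}

```text
time_s: 18.4
eef_pos: [0.5038, 0.0534, 0.1647]
eef_rot: [0.502, 0.5, 0.498, -0.5]
wrist_force: [0.6, 0.2, 0.4]
opening: 0.233
```

```bash
python3 look.py scene m; python3 look.py wrist n
```

```text
18.4 [0.5038 0.0534 0.1647] 0.23336764464719217
tray [0.5673 0.1376 0.0009] 0.75
used_a [ 0.5826  0.1183 -0.0041] 0.54
used_a [0.5155 0.1177 0.0027] 0.54
fresh [ 0.618  -0.037   0.0033] 0.72
jug [ 0.6438 -0.2668 -0.0007] 0.91
cup [ 0.4474 -0.2852 -0.0032] 0.74
18.7 [0.5038 0.0534 0.1631] 0.23963873602782135
tray [0.5631 0.1309 0.0034] 0.83
used_a [ 0.5618  0.1691 -0.0033] 0.89
used_a [ 0.5797  0.1159 -0.0054] 0.61
used_a [0.5138 0.1179 0.0007] 0.57
fresh [ 0.6257 -0.0424 -0.0017] 0.89
jug [ 0.6439 -0.2678  0.0013] 0.47
```

View pics/n.png

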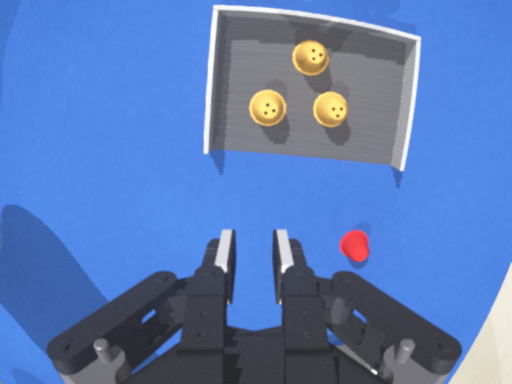

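The three gold capsules stand upright well inside the tray, at (311,58), (267,107) and (330,109), against an open edge at row ~155. Red, at (355,246), is where it started.

```bash
python3 -c "
from bench import ctrl
print(ctrl.hand_in())"
```

```text
the job is handed in; nothing more can be done
None
```

All three used capsules are in the tray, and the job is handed in after about 19 s of the 61 s; no verdict was reported. I pushed them in one after another, using the slightly open fingers as a cradle, without gripping or lifting any of them.

**Gold capsules:** in the last checks they stood upright at about (0.561, 0.170), (0.515, 0.118) and (0.582, 0.118). Each centre is at least about 50 mm past the open side (18 mm needed). They are clear of the walls.

**Other objects:** the red capsule, jug and cup read within about 7 mm of their starting positions. That is within the spread of the readings, so I see no sign that they moved.

**Force and contact:** wrist force readings stayed below about 2.5 N. The gripper ended raised and touching nothing.

**Disagreements:**
- The scene camera's last check missed the rearmost capsule, but the final wrist picture shows it clearly.
- The networks made a few false detections, such as the jug or cup named as a capsule. I ruled these out from the pictures and their positions.

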